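Line up the cell-counting kit by height on the coasters

TASK

Lay out the cell-counting kit that stands along the front edge of the bench, before and left of the laptop: put the tally counter, the cased objective, the stain bottle and the buffer bottle upright on the row of cork coasters, one in the middle of each, in order of height. The shortest goes on the end coaster nearest the roll of tape, the tallest on the far end. Do not shift the tape roll or the slide box beside the row.

Things in the scene. Friction and masses are not known exactly. Their poses are not given: they have to be found in the camera images.
- tally_mid (a point): Hand tally counter, a low round white-grey can lying flat: body 45 mm across, 24 mm high, with a small knob that sticks out 5 mm at one side near the top. The shortest of the four things. This point is the centre of the round body, 12 mm above its underside; z up. It can be taken round the body from above in any direction.
- objective_mid (a point): Spare microscope objective in its clear screw case with a black cap: upright cylinder 38 mm across (clear part 36 mm), 64 mm high, the cap being the top 16 mm and fixed. Second shortest. This point is its centre, half-way up on its axis; z up; round, so its yaw does not matter.
- stain_bottle_mid (a point): Amber stain bottle with a black cap: body 48 mm across with straight sides from 3 to 47 mm above the foot, shoulder narrowing above that, 88 mm high over all; best taken round the body; cap 31 mm across and 15 mm high at the top, fixed. Second tallest. This point is its centre, half-way up on its axis; z up; round, so its yaw does not matter.
- buffer_bottle_mid (a point): Translucent whitish buffer bottle with a blue cap: body 56 mm across with straight sides from 3 to 60 mm above the foot, shoulder narrowing above that, 105 mm high over all; best taken round the body; cap 36 mm across and 18 mm high at the top, fixed. The tallest. Similar bottles at the back of the bench do not matter. This point is its centre, half-way up on its axis; z up; round, so its yaw does not matter.
- coaster_a: One of four like round cork coasters, 80 mm across and 4 mm thick, fixed to the worktop in a straight row, centres 90 mm apart; the four names come in any order along the row. Origin at the centre of its underside, at worktop height; the top is 4 mm above. Its y axis points along the row.
- coaster_b: One of four like round cork coasters, 80 mm across and 4 mm thick, fixed to the worktop in a straight row, centres 90 mm apart; the four names come in any order along the row. Origin at the centre of its underside, at worktop height; the top is 4 mm above. Its y axis points along the row.
- coaster_c: One of four like round cork coasters, 80 mm across and 4 mm thick, fixed to the worktop in a straight row, centres 90 mm apart; the four names come in any order along the row. Origin at the centre of its underside, at worktop height; the top is 4 mm above. Its y axis points along the row.
- coaster_d: One of four like round cork coasters, 80 mm across and 4 mm thick, fixed to the worktop in a straight row, centres 90 mm apart; the four names come in any order along the row. Origin at the centre of its underside, at worktop height; the top is 4 mm above. Its y axis points along the row.
- tape_roll_mid (a point): Roll of beige masking tape lying flat: a ring 98 mm across, 25 mm high, with an open middle, loose. It lies about 118 mm from the middle of one end coaster of the row (no other coaster is nearer), on the side away from the robot, and marks the end for the shortest thing. This point is the middle of the ring, 12 mm above the worktop. It must not be shifted.
- slide_box_mid (a point): Closed cream slide box beside the row (a similar one at the back of the bench does not matter): 69 x 98 x 36 mm, loose, about 117 mm from the middle of the other end coaster, on the side away from the robot. This point is its centre, 18 mm above the worktop. It must not be shifted.
There are look-alikes about, which are no part of the job. What is shaped like the part that bears tally_mid but green is not meant. Leave any green look-alike of the coaster_b alone.

How it is judged:
By the outcome, as a careful person would: the job done as asked, in the order asked, and still so for the second after the job is handed in, with the robot touching nothing.
It also fails if it takes over 115 s, if anything falls off the work surface, if the arm or the gripper's body presses on something with over 40 N, if the wrist force passes 120 N, or if a joint passes its speed limit or range.

ROBOT

A 7-joint arm with a two-finger parallel gripper is mounted at the origin on a cart in front of the work surface, level with it; the furniture and walls round the work are solid. World frame = base frame: x ahead of the robot, y to its left, z up, the work surface at z = 0. Lengths are in m, angles in rad, forces in N, time in s.
With the tool pointing down it reaches from about 0.425 to 0.875 m from the base axis. Payload 4.7 kg.
Tool frame: the origin (TCP) lies on the centre line of the jaws, within the pads' length; the fingertips stand ctrl.tcp_to_tips ahead of it and the grasp point (between the pads) lies 2 mm behind it (ctrl.tcp_to_tips is the distance from the TCP to the fingertips, in m); z points along the fingers, y is the line along which they close (so a half turn about z gives the same grasp; the last joint's range is limited). The gripper opens to 87 mm and grips with 3 to 60 N. Pads are 19 mm wide; open, the fingers measure 117 mm over their backs; the gripper's body (75 mm by 190 mm) begins 51 mm behind the grasp point.
Start: joints at [1.166, 0.321, -0.07, 1.45, 0.023, 1.371, -0.057], TCP at [0.264, -0.594, 0.24] pointing down, gripper open.
Joint ranges: [-2.86, 2.86], [-0.3, 2.09], [-1.38, 1.24], [0.06, 2.45], [-1.56, 4.7], [0.09, 2.05], [-2.69, 2.69]. Speed limits (rad/s): [2.57, 2.57, 3.14, 3.14, 3.14, 3.14, 3.14].

INTERFACE

Orientations are given as a rotation vector (axis times angle).
In Python, from bench import ctrl, optics, close_job gives the robot as it stands.
- The arm moves only by the shell command python3 -m inch 'ROWS' [OPENING] [FORCE]. ROWS is JSON, a list of rows, each a list of 2 entries, a list of its own where there are three numbers: the shift along the tool's x, y, z in mm, then the turn, a rotation vector about the tool's x, y, z in degrees. In form: [[[x, y, z], [ax, ay, az]], ...]. A call has exactly 10 rows; each row shifts and turns the commanded pose from where the row before left it, along the tool's axes as they then stand; what a row does not reach is not made up. A row lasts 1/10 s, in which the tool goes at most 50 mm and 8.59 degrees, less where a joint would pass 70% of its speed; a pose out of reach is approached as far as the arm can. A call is refused whole if a number of a shift passes 50 or a number of a turn 8.59, either way. A call with a gripper value outside its range is refused whole. OPENING is the closure, from 0 (fully open) to 1 (shut), set as the call begins (- or left out, the last holds). The fingers move at their own pace and stop on an object; FORCE is the grip in N (left out, the last holds). Time passes only in rows, so rows that do not move let the fingers close, or fill a call up. It gives the time, the measured TCP pose, the force and the opening at its end, in the units of the state.
- ctrl.get_state(): the state, without advancing time (a new reading comes with each control period).
- optics.get_image(name): name is "side" or "top" or "wrist"; returns a dict with "image" (420x560x3 uint8, red, green, blue), "fx", "fy", "cx", "cy" (pixels), "dist" ([k1, k2, p1, p2, k3] as OpenCV has them; the pictures are not rectified), "R" (3x3) and "t" (3): a world point X has camera coordinates R X + t; the wrist camera has in their place "hand_eye" (4x4, takes a point from camera to tool coordinates, whose origin is the TCP and whose axes are the flange's). Camera axes: x right, y down, z forward; pixel columns grow to the right and rows downward; lengths in m; the calibration is good to about 2 mm. A picture is of the moment at which its call begins: read the wrist's pose just before it. There is no depth.
- close_job(): hands the job in, once; it reports no verdict.
The state is a dict: "time": time; "joint_positions": joint angles; "qd": joint speeds; "joint_torque": joint torques, N m; "position": TCP position; "tool_rot": TCP orientation; "ft_force": force on the tool from outside, world axes, zero at the start; "torque": the same for the moment, N m; "grip_width": opening from 0.0 (shut) to 1.0 (fully open).
Only numpy, scipy, OpenCV 4.12 (cv2) and the standard library are available. Lean on these libraries where they do the work, as an engineer would, in place of code of your own. Each camera call takes 0.05 s, during which the arm holds its last target. There are 200 camera calls.

## Working session

There is one attempt and no reset: what is moved stays moved. The work goes in short steps, Python scripts to look and compute and a shell command to move; the robot and the scene stay as the last step left them, time stands still between calls to the robot, and variables do not carry over. Pictures are saved under pics/ and viewed, on a budget of 14 in all, crops included, one or two more only if the job needs it, and the job is handed in when it is done.

```bash
mkdir -p pics; ls; python3 - <<'E'
from bench import ctrl, optics
import cv2, json
s=ctrl.get_state();print(s, ctrl.tcp_to_tips)
for n in("top","side"):
    d=optics.get_image(n);cv2.imwrite(f"pics/{n}0.png",d["image"][:,:,::-1])
    print(n,{k:(v.tolist() if hasattr(v,'tolist') else v) for k,v in d.items() if k!="image"})
E
```

```text
pics
{'time': 0.0, 'joint_positions': array([ 1.16608756,  0.3217988 , -0.07006233,  1.45165086,  0.02262959,
        1.37078199, -0.05690748]), 'qd': array([-0.00032841, -0.00038301, -0.00024018, -0.00042848,  0.00120199,
        0.00168943, -0.00035039]), 'joint_torque': array([ 2.99601033e-04, -4.91286242e+01, -4.04215157e-01, -3.12530386e+01,
       -6.40545739e-02,  4.34926932e-02,  1.50933452e-04]), 'position': array([ 0.26406604, -0.59339109,  0.23848914]), 'tool_rot': array([-3.07122069e+00, -6.52706923e-01,  8.06976771e-04]), 'ft_force': array([ 0.55687095, -0.57383846, -0.31495696]), 'torque': array([-0.01234443, -0.03030038, -0.00587802]), 'grip_width': 1.000603540124442} 0.017
top {'fx': 505.0494462116913, 'fy': 505.0494462116913, 'cx': 287.02877006546004, 'cy': 213.04258579197165, 'dist': [-0.16498806040728478, 0.0, 0.0, 0.0, 0.0], 'R': [[0.011401486851700286, -0.9998494811370092, 0.013077506169898206], [-0.9947931539519397, -0.012666482367445085, -0.10112438417506946], [0.10127480904905396, -0.011856445272020656, -0.9947878355496659]], 't': [-0.09949096334472181, 0.5860844158763162, 1.4828182965145702]}
side {'fx': 489.95206333562174, 'fy': 489.95206333562174, 'cx': 280.8107266987047, 'cy': 207.32925665433228, 'dist': [0.010094288439299976, 0.0, 0.0, 0.0, 0.0], 'R': [[-0.9256467151212269, -0.37836675928485464, -0.004093196007918962], [-0.21111784077311904, 0.525401174486063, -0.8242468460091077], [0.31401817796519105, -0.7620972387543091, -0.5662158445243999]], 't': [0.5068458604343683, 0.2346838281998853, 1.1197402856713925]}
```

View pics/top0.png

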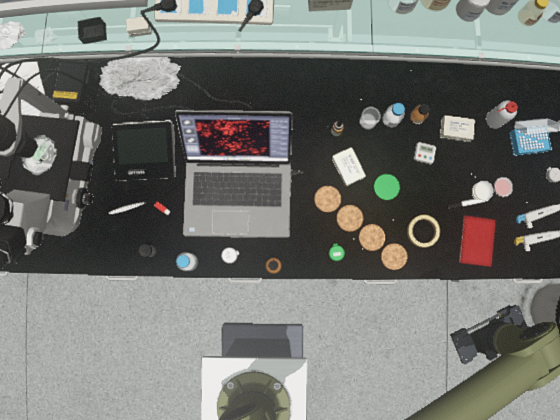

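View pics/side0.png

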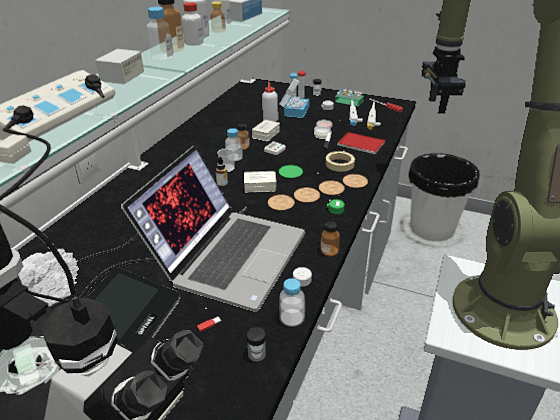

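Top view: objective at (147,250), buffer (187,261), tally white (229,255), stain (273,265), with a green look-alike tally at (336,253) and a green disc at (387,187), both to be left alone. Cork coasters are at (327,198), (350,217), (372,237) and (394,256). The tape at (423,231) is by the last of these, and the slide box (349,166) is by the first. So the order is tally→(394,256), objective→(372,237), stain→(350,217), buffer→(327,198).

```bash
cat > h.py <<'E'
import numpy as np, cv2
from bench import ctrl, optics
from scipy.spatial.transform import Rotation as Ro
def cam(n):
    s=ctrl.get_state(); d=optics.get_image(n)
    if n=="wrist":
        T=np.eye(4);T[:3,:3]=Ro.from_rotvec(s["tool_rot"]).as_matrix();T[:3,3]=s["position"]
        W=T@np.array(d["hand_eye"]);d["R"]=W[:3,:3].T;d["t"]=-d["R"]@W[:3,3]
    d["K"]=np.array([[d["fx"],0,d["cx"]],[0,d["fy"],d["cy"]],[0,0,1]]);d["R"]=np.array(d["R"]);d["t"]=np.array(d["t"]);d["dist"]=np.array(d["dist"])
    return d
def ray(d,uv,z):
    p=cv2.undistortPoints(np.array([[uv]],float),d["K"],d["dist"])[0,0]
    c=-d["R"].T@d["t"];v=d["R"].T@np.array([p[0],p[1],1]);return c+v*(z-c[2])/v[2]
def proj(d,X):
    return cv2.projectPoints(np.array([X],float),cv2.Rodrigues(d["R"])[0],d["t"],d["K"],d["dist"])[0].ravel()
def blobs(d,lo,hi,amin=30,roi=None):
    m=cv2.inRange(cv2.cvtColor(d["image"],cv2.COLOR_RGB2HSV),np.array(lo),np.array(hi))
    if roi: k=np.zeros_like(m);k[roi[1]:roi[3],roi[0]:roi[2]]=1;m*=k
    out=[]
    for c in cv2.findContours(m,cv2.RETR_EXTERNAL,cv2.CHAIN_APPROX_NONE)[0]:
        if cv2.contourArea(c)>amin:
            (x,y),r=cv2.minEnclosingCircle(c);M=cv2.moments(c);out.append((M["m10"]/M["m00"],M["m01"]/M["m00"],cv2.contourArea(c),r,x,y))
    return out
E
python3 - <<'E'
from h import *
np.set_printoptions(precision=4,suppress=True)
d=cam("top")
for name,lo,hi,z,roi in [("coaster",(5,70,100),(20,255,255),.004,(300,180,415,275)),("tally",(0,0,150),(180,60,255),.024,(215,240,243,270)),("bluecap",(95,80,80),(115,255,255),.105,(170,245,205,275)),("tape",(12,30,120),(35,150,255),.025,(400,205,445,255)),("stain",(5,70,40),(20,255,255),.088,(255,250,290,280)),("box",(12,5,150),(40,100,255),.036,(325,140,370,190))]:
    for b in blobs(d,lo,hi,25,roi): print(name,np.round(b,1),ray(d,b[:2],z), np.hypot(*ray(d,b[:2],z)[:2]))
print("obj",ray(d,(147,250),.064))
a=cv2.resize(d["image"][235:285,125:355],None,fx=3.4,fy=3.4,interpolation=2)
s=cam("side")["image"][195:375,225:365];s=cv2.resize(s,None,fx=2.2,fy=2.2,interpolation=2)
c=np.zeros((a.shape[0]+s.shape[0],a.shape[1],3),np.uint8);c[:a.shape[0]]=a;c[a.shape[0]:,:s.shape[1]]=s
c=np.clip(c.astype(float)*1.3,0,255).astype(np.uint8)
cv2.imwrite("pics/crop1.png",c[:,:,::-1])
w=cam("wrist");cv2.imwrite("pics/w0.png",w["image"][:,:,::-1]);print(w["hand_eye"],w["fx"])
E
```

```text
coaster [393.8 256.2 528.   13.4 393.8 256.2] [ 0.4615 -0.4208  0.004 ] 0.6245470138807406
coaster [371.6 237.  531.   13.5 371.8 237. ] [ 0.5195 -0.352   0.004 ] 0.6275634482062851
coaster [349.6 217.8 534.5  13.6 349.6 217.6] [ 0.5778 -0.2844  0.004 ] 0.6440015276574685
coaster [327.2 198.5 533.5  13.6 327.2 198.4] [ 0.6363 -0.2153  0.004 ] 0.6717230519094447
tally [229.2 254.9 172.    8.5 230.  254.9] [0.46   0.0788 0.024 ] 0.4667433979684569
bluecap [182.3 260.6 105.    6.4 182.2 260.8] [0.4401 0.204  0.105 ] 0.48507785306543627
tape [402.4 250.4  38.5   5.4 403.  249.5] [ 0.4788 -0.4425  0.025 ] 0.6519433546383884
tape [423.7 230.6 773.5  16.3 423.9 230.5] [ 0.5394 -0.5092  0.025 ] 0.7418077239158578
stain [273.  265.  198.5   8.4 273.1 265.1] [ 0.4317 -0.0534  0.088 ] 0.434977241794049
box [348.7 165.8 672.   18.9 348.3 166.1] [ 0.7331 -0.2777  0.036 ] 0.7838916840803629
obj [0.4695 0.3181 0.064 ]
[[-0.0002 -0.9527 -0.3039  0.0849]
 [ 1.     -0.0002 -0.      0.0007]
 [-0.     -0.3039  0.9527 -0.1439]
 [ 0.      0.      0.      1.    ]] 339.0510746794542
```

View pics/crop1.png

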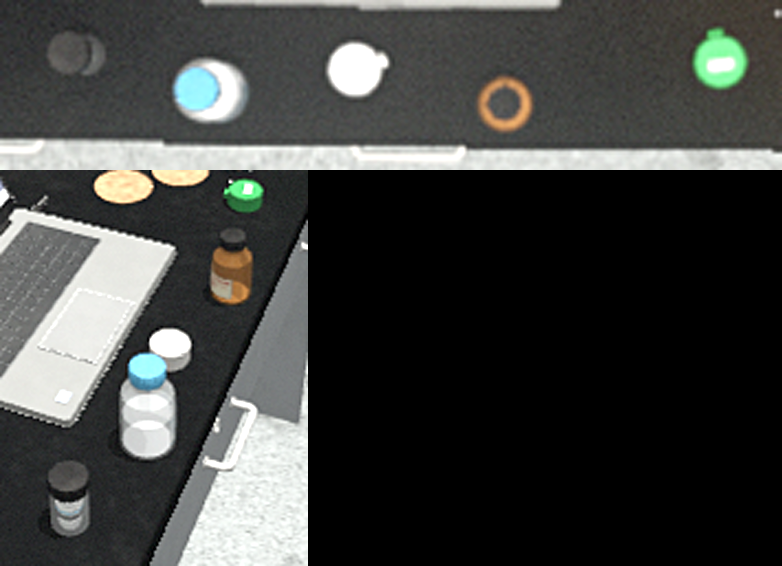

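The enlarged crop confirms all four: objective cap at about (145.6,250.6), buffer with blue cap, white tally with its knob pointing towards -y, and the amber bottle. The green tally is the look-alike. Next I move above the tally, closing perpendicular to the row (tool y at -40°), which stays clear of the knob.

```bash
python3 -m inch '[[[0,0,0],[0,0,-6.5]],[[0,0,0],[0,0,-6.5]],[[0,0,0],[0,0,-6.5]],[[0,0,0],[0,0,-6.5]],[[46,4,0],[0,0,0]],[[46,4,0],[0,0,0]],[[46,4,0],[0,0,0]],[[46,4,0],[0,0,0]],[[46,4,0],[0,0,0]],[[46,4,0],[0,0,0]]]' 0 20
python3 -m inch '[[[36,-30,7],[0,0,0]],[[36,-30,7],[0,0,0]],[[36,-30,7],[0,0,0]],[[36,-30,7],[0,0,0]],[[36,-30,7],[0,0,0]],[[36,-30,7],[0,0,0]],[[36,-30,7],[0,0,0]],[[36,-30,7],[0,0,0]],[[36,-30,7],[0,0,0]],[[36,-30,7],[0,0,0]]]'
cat >> h.py <<'E'
def go(X):
    s=ctrl.get_state();R=Ro.from_rotvec(s["tool_rot"]).as_matrix();p=np.array(s["position"])
    print("t",round(s["time"],2),"at",np.round(p,4),"-> tool mm",np.round(R.T@(np.array(X)-p)*1000,1),"yaw x",round(np.degrees(np.arctan2(R[1,0],R[0,0])),1),"tilt",np.round(R[:2,2],4))
def robust(d,lo,hi,z,roi=None,amin=100):
    for b in blobs(d,lo,hi,amin,roi): print(np.round(b,1),"cen",np.round(ray(d,b[:2],z),4),"circ",np.round(ray(d,b[4:],z),4),"rad mm",round(1000*np.linalg.norm(ray(d,(b[4]+b[3],b[5]),z)-ray(d,b[4:],z)),1))
E
python3 - <<'E'
from h import *
w=cam("wrist");cv2.imwrite("pics/w1.png",w["image"][:,:,::-1])
robust(w,(0,0,150),(180,60,255),.024)
go((.46,.0788,.1))
E
```

```text
time: 1.25
position: [0.4611, -0.3964, 0.2397]
tool_rot: [2.847, 1.327, -0.0]
ft_force: [0.7, 0.1, -0.3]
grip_width: 1.001
time: 2.25
position: [0.4615, 0.0724, 0.1696]
tool_rot: [2.846, 1.327, 0.001]
ft_force: [0.8, 0.4, 0.5]
grip_width: 1.006
[ 250.8  352.9 4730.5   70.5  258.   371.5] cen [ 0.3381 -0.0377  0.024 ] circ [ 0.3282 -0.0606  0.024 ] rad mm 74.6
[ 241.1  282.5 1793.    38.5  247.   282. ] cen [0.3852 0.03   0.024 ] circ [0.3899 0.0268 0.024 ] rad mm 37.0
[ 269.3  196.2 1887.5   27.4  271.1  197. ] cen [0.4617 0.0782 0.024 ] circ [0.4624 0.0766 0.024 ] rad mm 24.3
[   69.3   160.9 28226.5   140.     52.1   137. ] cen [0.3508 0.2124 0.024 ] circ [0.3555 0.2346 0.024 ] rad mm 117.4
[  384.8   115.4 45530.    198.3   386.3   105.6] cen [0.579  0.0696 0.024 ] circ [0.5844 0.0752 0.024 ] rad mm 162.2
t 2.3 at [0.4602 0.0818 0.169 ] -> tool mm [-2.7  2.  69. ] yaw x 50.6 tilt [0.0002 0.0048]
```

View pics/w1.png

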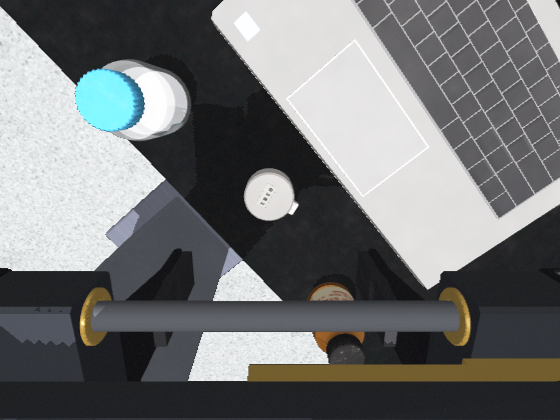

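The wrist view shows the tally at (269,195), knob at (293,208) and laptop edge well to the right. It agrees with the top view at about (0.461, 0.079). I descend with the jaws partly closed.

```bash
python3 -m inch '[[[-2,2,12],[0,0,0]],[[0,0,14],[0,0,0]],[[0,0,14],[0,0,0]],[[0,0,14],[0,0,0]],[[0,0,14],[0,0,0]],[[0,0,14],[0,0,0]],[[0,0,14],[0,0,0]],[[0,0,12],[0,0,0]],[[0,0,0],[0,0,0]],[[0,0,0],[0,0,0]]]' 0.25 20
python3 -c "
from h import *
go((.461,.079,.021))"
```

```text
time: 3.3
position: [0.462, 0.0681, 0.0614]
tool_rot: [-2.847, -1.328, 0.0]
ft_force: [0.2, -0.3, 1.0]
grip_width: 0.748
t 3.3 at [0.462  0.0681 0.0614] -> tool mm [ 7.7 -7.8 40.4] yaw x 50.0 tilt [-0.0003  0.0002]
```

The arm had still been swinging during that picture, so I re-measure now that it has settled.

```bash
python3 -c "
from h import *
w=cam('wrist');print(proj(w,(.46,.079,.024)));cv2.imwrite('pics/w2.png',w['image'][:,:,::-1])
robust(w,(0,0,140),(180,60,255),.024,(150,80,390,330))
go((.461,.079,.021))"
```

```text
[258.2760454  241.76986542]
[ 261.4  239.9 4242.    41.4  263.8  240.9] cen [0.4622 0.0787 0.024 ] circ [0.4628 0.0773 0.024 ] rad mm 24.0
[  346.1   133.7 10353.5   103.2   324.5   160.5] cen [0.5354 0.0958 0.024 ] circ [0.5181 0.0919 0.024 ] rad mm 55.3
t 3.35 at [0.4624 0.0681 0.0619] -> tool mm [ 7.4 -8.1 40.9] yaw x 50.0 tilt [0.0007 0.0001]
```

View pics/w2.png

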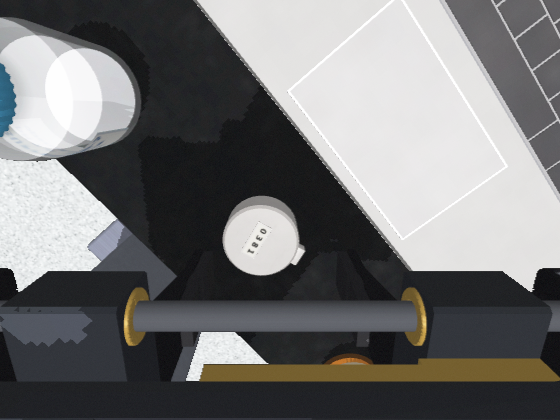

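The knob at (298,256) is only about 25° off the closing line, so I turn 25° further away from it. The laptop edge is still about 57 mm clear. Then I descend and grip.

```bash
python3 -m inch '[[[0,0,0],[0,0,-8.3]],[[0,0,0],[0,0,-8.3]],[[0,0,0],[0,0,-8.4]],[[5,-2,0],[0,0,0]],[[5.3,-2,0],[0,0,0]],[[0,0,0],[0,0,0]],[[0,0,10],[0,0,0]],[[0,0,10],[0,0,0]],[[0,0,10],[0,0,0]],[[0,0,10],[0,0,0]]]' 0.35 20
python3 -m inch '[[[0,0,0],[0,0,0]],[[0,0,0],[0,0,0]],[[0,0,0],[0,0,0]],[[0,0,0],[0,0,0]],[[0,0,0],[0,0,0]],[[0,0,0],[0,0,0]],[[0,0,0],[0,0,0]],[[0,0,0],[0,0,0]],[[0,0,0],[0,0,0]],[[0,0,0],[0,0,0]]]' 0.8 20
python3 -c "
from h import *
go((.461,.079,.021))"
```

```text
time: 4.35
position: [0.4603, 0.0787, 0.0202]
tool_rot: [-2.492, -1.911, 0.002]
ft_force: [0.4, -0.3, 0.3]
grip_width: 0.649
time: 5.35
position: [0.4608, 0.0789, 0.0215]
tool_rot: [2.492, 1.912, -0.0]
ft_force: [0.0, -0.7, -2.1]
grip_width: 0.511
t 5.35 at [0.4608 0.0789 0.0215] -> tool mm [0.2 0.2 0.5] yaw x 75.0 tilt [-0.     -0.0001]
```

Width is 44.5 mm, so the body is held. Lift, turn back and carry it to the end coaster by the tape.

```bash
python3 -m inch '[[[0,0,-15],[0,0,0]],[[0,0,-30],[0,0,0]],[[0,0,-30],[0,0,0]],[[0,0,-30],[0,0,0]],[[0,0,-15],[0,0,8.3]],[[0,0,0],[0,0,8.3]],[[0,0,0],[0,0,8.4]],[[-20,16.8,0],[0,0,0]],[[-32,26.8,0],[0,0,0]],[[-32,26.8,0],[0,0,0]]]'
python3 -m inch '[[[-32,26.8,0],[0,0,0]],[[-32,26.8,0],[0,0,0]],[[-32,26.8,0],[0,0,0]],[[-32,26.8,0],[0,0,0]],[[-32,26.8,0],[0,0,0]],[[-32,26.8,0],[0,0,0]],[[-32,26.8,0],[0,0,0]],[[-32,26.8,0],[0,0,0]],[[-25,21,0],[0,0,0]],[[-15,13,0],[0,0,0]]]'
python3 -m inch '[[[0,0,0],[0,0,0]],[[0,0,0],[0,0,0]],[[0,0,0],[0,0,0]],[[0,0,0],[0,0,0]],[[0,0,0],[0,0,0]],[[0,0,0],[0,0,0]],[[0,0,0],[0,0,0]],[[0,0,0],[0,0,0]],[[0,0,0],[0,0,0]],[[0,0,0],[0,0,0]]]'
python3 - <<'E'
from h import *
w=cam('wrist');cv2.imwrite('pics/w3.png',w['image'][:,:,::-1])
robust(w,(5,70,90),(20,255,255),.004,amin=1500)
go((.4615,-.4208,.0265))
E
```

```text
time: 6.35
position: [0.461, -0.0311, 0.1429]
tool_rot: [2.844, 1.331, 0.002]
ft_force: [1.7, -1.2, -1.2]
grip_width: 0.513
time: 7.35
position: [0.4597, -0.4206, 0.1426]
tool_rot: [2.848, 1.323, 0.0]
ft_force: [0.1, 1.7, -0.1]
grip_width: 0.508
time: 8.35
position: [0.4607, -0.4171, 0.1415]
tool_rot: [-2.847, -1.328, 0.0]
ft_force: [1.2, -0.4, -0.5]
grip_width: 0.511
[ 278.6  187.8 3003.    45.8  279.7  206.6] cen [ 0.473  -0.4091  0.004 ] circ [ 0.463  -0.4226  0.004 ] rad mm 39.8
[ 280.9   97.7 8133.    52.6  281.    97.8] cen [ 0.5213 -0.3541  0.004 ] circ [ 0.5213 -0.3542  0.004 ] rad mm 41.4
t 8.4 at [ 0.4607 -0.4171  0.1415] -> tool mm [ -2.3   3.  115. ] yaw x 50.0 tilt [-0.0001  0.    ]
```

View pics/w3.png

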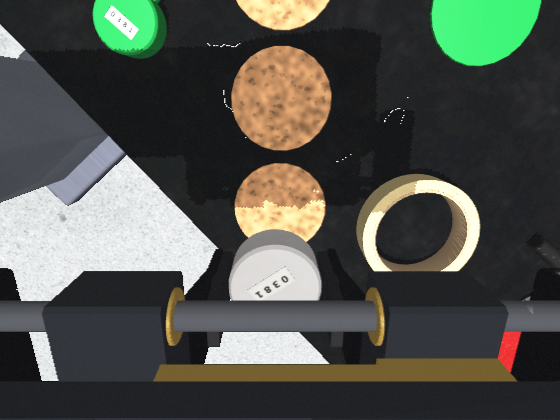

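The wrist view shows the tally in the jaws, the end coaster at (280,205), the second at (281,98), and the tape to the right, clear of the finger. I use the mean of the two cameras, (0.4623, -0.4217), and lower.

```bash
python3 -m inch '[[[-2.5,4.2,10],[0,0,0]],[[0,0,20],[0,0,0]],[[0,0,20],[0,0,0]],[[0,0,20],[0,0,0]],[[0,0,20],[0,0,0]],[[0,0,10],[0,0,0]],[[0,0,6],[0,0,0]],[[0,0,5],[0,0,0]],[[0,0,4],[0,0,0]],[[0,0,0],[0,0,0]]]'
python3 -m inch '[[[0,0,0],[0,0,0]],[[0,0,0],[0,0,0]],[[0,0,0],[0,0,0]],[[0,0,0],[0,0,0]],[[0,0,0],[0,0,0]],[[0,0,0],[0,0,0]],[[0,0,0],[0,0,0]],[[0,0,0],[0,0,0]],[[0,0,0],[0,0,0]],[[0,0,0],[0,0,0]]]'
python3 -c "
from h import *
go((.4623,-.4217,.0255))"
```

```text
time: 9.4
position: [0.4624, -0.4218, 0.0266]
tool_rot: [2.847, 1.327, 0.0]
ft_force: [0.2, 0.2, -1.5]
grip_width: 0.513
time: 10.4
position: [0.4623, -0.4217, 0.0266]
tool_rot: [2.847, 1.328, -0.0]
ft_force: [0.3, -0.7, -0.6]
grip_width: 0.514
t 10.4 at [ 0.4623 -0.4217  0.0266] -> tool mm [ 0.  -0.   1.1] yaw x 50.0 tilt [-0.     -0.0001]
```

```bash
python3 -m inch '[[[0,0,1],[0,0,0]],[[0,0,0],[0,0,0]],[[0,0,0],[0,0,0]],[[0,0,0],[0,0,0]],[[0,0,0],[0,0,0]],[[0,0,-10],[0,0,0]],[[0,0,-30],[0,0,0]],[[0,0,-40],[0,0,0]],[[0,0,-40],[0,0,0]],[[0,0,-10],[0,0,0]]]' 0.33
python3 -m inch '[[[20,-16.4,0],[0,0,0]],[[35.8,-29.4,0],[0,0,0]],[[35.8,-29.4,0],[0,0,0]],[[35.8,-29.4,0],[0,0,0]],[[35.8,-29.4,0],[0,0,0]],[[35.8,-29.4,0],[0,0,0]],[[35.8,-29.4,0],[0,0,0]],[[35.8,-29.4,0],[0,0,0]],[[35.8,-29.4,0],[0,0,0]],[[35.8,-29.4,0],[0,0,0]]]' 0.1
python3 -m inch '[[[35.8,-29.4,0],[0,0,0]],[[35.8,-29.4,0],[0,0,0]],[[35.8,-29.4,0],[0,0,0]],[[35.8,-29.4,0],[0,0,0]],[[30,-25,0],[0,0,0]],[[20,-16,0],[0,0,0]],[[0,0,0],[0,0,0]],[[0,0,0],[0,0,0]],[[0,0,0],[0,0,0]],[[0,0,0],[0,0,0]]]'
python3 - <<'E'
from h import *
t=cam("top");print("top",ray(t,(145.6,250.6),.064))
w=cam('wrist');cv2.imwrite('pics/w4.png',w['image'][:,:,::-1]);print(proj(w,ray(t,(145.6,250.6),.064)))
go(ray(t,(145.6,250.6),.035))
robust(t,(0,0,140),(180,60,255),.028,(380,240,405,270),30)
E
```

```text
time: 11.4
position: [0.4648, -0.4235, 0.1621]
tool_rot: [2.839, 1.324, 0.006]
ft_force: [0.7, -0.7, 0.9]
grip_width: 0.673
time: 12.4
position: [0.4667, 0.0228, 0.156]
tool_rot: [2.846, 1.327, 0.001]
ft_force: [0.6, -0.3, -0.2]
grip_width: 0.899
time: 13.4
position: [0.4702, 0.2693, 0.1555]
tool_rot: [2.848, 1.324, -0.0]
ft_force: [-0.3, 0.4, -0.6]
grip_width: 0.898
top [0.46762158 0.32224501 0.064     ]
[221.86158721 169.76218375]
t 13.5 at [0.4702 0.2696 0.1555] -> tool mm [ 45.  -40.5 120.5] yaw x 49.9 tilt [ 0.0004 -0.0008]
[395.5 256.  170.    8.2 396.  256. ] cen [ 0.4617 -0.4205  0.028 ] circ [ 0.4617 -0.422   0.028 ] rad mm 25.3
```

View pics/w4.png

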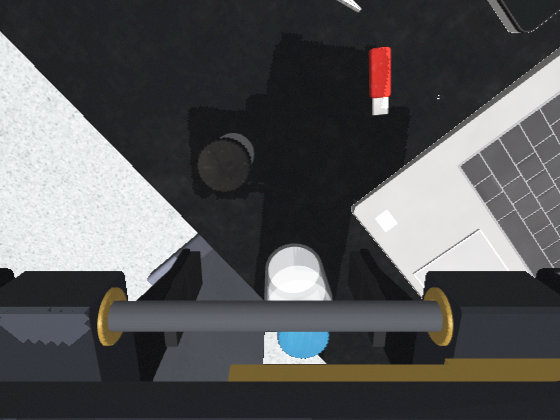

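The wrist view shows the objective cap at (224,165), where (222,170) was predicted, so the two agree to about 3 mm. The top camera puts the tally within 1 mm of its coaster centre. Next I grasp the objective.

```bash
python3 -m inch '[[[23.4,-20,0],[0,0,0]],[[23.4,-19.7,0],[0,0,0]],[[0,0,0],[0,0,0]],[[0,0,10],[0,0,0]],[[0,0,20],[0,0,0]],[[0,0,20],[0,0,0]],[[0,0,20],[0,0,0]],[[0,0,20],[0,0,0]],[[0,0,20],[0,0,0]],[[0,0,10],[0,0,0]]]'
python3 -m inch '[[[0,0,0],[0,0,0]],[[0,0,0],[0,0,0]],[[0,0,0],[0,0,0]],[[0,0,0],[0,0,0]],[[0,0,0],[0,0,0]],[[0,0,0],[0,0,0]],[[0,0,0],[0,0,0]],[[0,0,0],[0,0,0]],[[0,0,0],[0,0,0]],[[0,0,0],[0,0,0]]]' 0.9 20
python3 -c "
from h import *
go((.4685,.322,.0355))"
```

```text
time: 14.5
position: [0.4689, 0.3293, 0.033]
tool_rot: [2.847, 1.324, -0.006]
ft_force: [0.3, -1.2, 0.3]
grip_width: 0.903
time: 15.5
position: [0.4705, 0.3321, 0.036]
tool_rot: [2.847, 1.327, 0.002]
ft_force: [3.3, -1.9, 5.5]
grip_width: 0.425
t 15.5 at [0.4705 0.3321 0.036 ] -> tool mm [-9.   5.   0.5] yaw x 50.0 tilt [ 0.0016 -0.0002]
```

I passed the wrong plane height to that target, so the grasp is about 7 mm off along the pads. I open, shift and grip again.

```bash
python3 -m inch '[[[0,0,0],[0,0,0]],[[0,0,0],[0,0,0]],[[0,0,0],[0,0,0]],[[0,0,0],[0,0,0]],[[-2.5,0,0],[0,0,0]],[[-2.5,0,0],[0,0,0]],[[-2.5,0,0],[0,0,0]],[[0,0,0],[0,0,0]],[[0,0,0],[0,0,0]],[[0,0,0],[0,0,0]]]' 0.3
python3 -c "
from h import *
w=cam('wrist');cv2.imwrite('pics/w5.png',w['image'][:,:,::-1]);p=ctrl.get_state()['position'];print(proj(w,(p[0],p[1],.064)))
go((.4685,.322,.0355))"
```

```text
time: 16.5
position: [0.4647, 0.3266, 0.0356]
tool_rot: [2.847, 1.327, 0.0]
ft_force: [-0.4, 0.3, -0.1]
grip_width: 0.704
[272.1244481  322.88611627]
t 16.55 at [0.4647 0.3267 0.0356] -> tool mm [-1.1  5.9  0.1] yaw x 50.0 tilt [0.0001 0.    ]
```

View pics/w5.png

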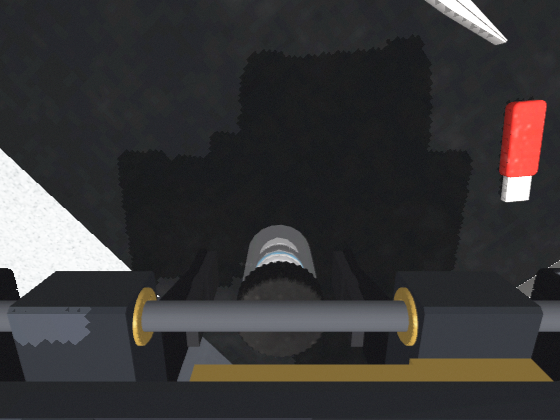

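The cap top is centred near (280,314), where the TCP projects to (272,323). That means about +4 mm in x and +3 mm in y, so I adjust and close.

```bash
python3 -m inch '[[[2,1.5,0],[0,0,0]],[[1.5,1.5,0],[0,0,0]],[[0,0,0],[0,0,0]],[[0,0,0],[0,0,0]],[[0,0,0],[0,0,0]],[[0,0,0],[0,0,0]],[[0,0,0],[0,0,0]],[[0,0,0],[0,0,0]],[[0,0,0],[0,0,0]],[[0,0,0],[0,0,0]]]' 0.3
python3 -m inch '[[[0,0,0],[0,0,0]],[[0,0,0],[0,0,0]],[[0,0,0],[0,0,0]],[[0,0,0],[0,0,0]],[[0,0,0],[0,0,0]],[[0,0,0],[0,0,0]],[[0,0,0],[0,0,0]],[[0,0,0],[0,0,0]],[[0,0,0],[0,0,0]],[[0,0,0],[0,0,0]]]' 0.9 20
python3 -m inch '[[[0,0,-10],[0,0,0]],[[0,0,-20],[0,0,0]],[[0,0,-30],[0,0,0]],[[0,0,-30],[0,0,0]],[[0,0,-20],[0,0,0]],[[0,0,-5],[0,0,0]],[[0,0,0],[0,0,0]],[[0,0,0],[0,0,0]],[[0,0,0],[0,0,0]],[[0,0,0],[0,0,0]]]'
python3 -c "
from h import *
go((.5204,-.3531,.15))"
```

```text
time: 17.55
position: [0.4692, 0.3273, 0.0355]
tool_rot: [2.847, 1.328, -0.0]
ft_force: [-0.3, 0.3, 0.7]
grip_width: 0.703
time: 18.55
position: [0.4691, 0.3274, 0.0355]
tool_rot: [-2.847, -1.328, 0.0]
ft_force: [-0.4, -0.1, -0.8]
grip_width: 0.425
time: 19.55
position: [0.4686, 0.3269, 0.1493]
tool_rot: [-2.847, -1.328, 0.003]
ft_force: [-0.4, 0.4, -1.0]
grip_width: 0.429
t 19.55 at [0.4686 0.3269 0.1493] -> tool mm [-4.876e+02  4.768e+02 -2.000e-01] yaw x 50.0 tilt [-0.002  -0.0009]
```

```bash
python3 -m inch '[[[0,0,-20],[0,0,0]],[[-15,15,-15],[0,0,0]],[[-30,29.5,0],[0,0,0]],[[-33,32,0],[0,0,0]],[[-33,32,0],[0,0,0]],[[-33,32,0],[0,0,0]],[[-33,32,0],[0,0,0]],[[-33,32,0],[0,0,0]],[[-33,32,0],[0,0,0]],[[-33,32,0],[0,0,0]]]'
python3 -m inch '[[[-33,32,0],[0,0,0]],[[-33,32,0],[0,0,0]],[[-33,32,0],[0,0,0]],[[-33,32,0],[0,0,0]],[[-33,32,0],[0,0,0]],[[-28,28,0],[0,0,0]],[[-18,20,0],[0,0,0]],[[0,0,0],[0,0,0]],[[0,0,0],[0,0,0]],[[0,0,0],[0,0,0]]]'
python3 -m inch '[[[0,0,0],[0,0,0]],[[0,0,0],[0,0,0]],[[0,0,0],[0,0,0]],[[0,0,0],[0,0,0]],[[0,0,0],[0,0,0]],[[0,0,0],[0,0,0]],[[0,0,0],[0,0,0]],[[0,0,0],[0,0,0]],[[0,0,0],[0,0,0]],[[0,0,0],[0,0,0]]]'
python3 - <<'E'
from h import *
go((.5204,-.3531,.0395))
w=cam('wrist');cv2.imwrite('pics/w6.png',w['image'][:,:,::-1]);p=ctrl.get_state()['position'];print(proj(w,(p[0],p[1],p[2]+.0285)))
robust(w,(5,70,90),(20,255,255),.004,amin=1500)
E
```

```text
time: 20.55
position: [0.497, -0.0584, 0.1852]
tool_rot: [2.847, 1.328, -0.001]
ft_force: [0.5, 1.0, -1.3]
grip_width: 0.431
time: 21.55
position: [0.5214, -0.3502, 0.185]
tool_rot: [-2.845, -1.33, -0.0]
ft_force: [-0.5, 0.8, -1.2]
grip_width: 0.428
time: 22.55
position: [0.5211, -0.352, 0.1856]
tool_rot: [2.847, 1.328, -0.0]
ft_force: [-0.9, -0.3, -1.5]
grip_width: 0.431
t 22.55 at [ 0.5211 -0.352   0.1856] -> tool mm [ -1.3   0.2 146.1] yaw x 50.0 tilt [-0.     -0.0001]
[272.22224232 322.96665922]
[ 274.9  172.5 1825.    40.1  275.5  192. ] cen [ 0.534  -0.3386  0.004 ] circ [ 0.5218 -0.354   0.004 ] rad mm 39.8
[ 276.    97.  6104.    45.5  276.    97. ] cen [ 0.5796 -0.2858  0.004 ] circ [ 0.5795 -0.2858  0.004 ] rad mm 41.5
```

View pics/w6.png

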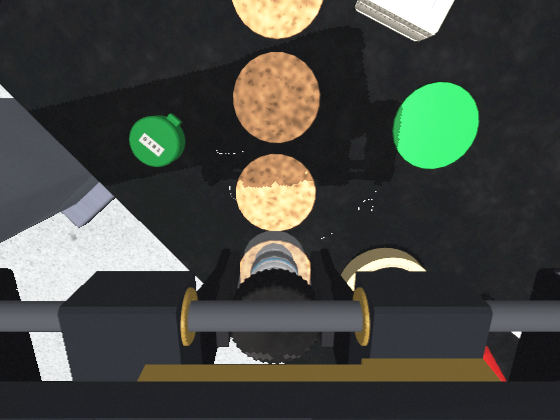

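The objective is centred in the jaws, with its cap at about (274,321). Coaster 2 is at (275,192). I lower onto (0.521,-0.353).

```bash
python3 -m inch '[[[-1.2,0.6,12],[0,0,0]],[[0,0,25],[0,0,0]],[[0,0,25],[0,0,0]],[[0,0,25],[0,0,0]],[[0,0,25],[0,0,0]],[[0,0,14],[0,0,0]],[[0,0,8],[0,0,0]],[[0,0,6],[0,0,0]],[[0,0,4],[0,0,0]],[[0,0,0],[0,0,0]]]'
python3 -m inch '[[[0,0,0.5],[0,0,0]],[[0,0,0.5],[0,0,0]],[[0,0,0],[0,0,0]],[[0,0,0],[0,0,0]],[[0,0,0],[0,0,0]],[[0,0,0],[0,0,0]],[[0,0,0],[0,0,0]],[[0,0,0],[0,0,0]],[[0,0,0],[0,0,0]],[[0,0,0],[0,0,0]]]'
python3 -m inch '[[[0,0,0],[0,0,0]],[[0,0,0],[0,0,0]],[[0,0,0],[0,0,0]],[[0,0,0],[0,0,0]],[[0,0,0],[0,0,0]],[[0,0,-10],[0,0,0]],[[0,0,-25],[0,0,0]],[[0,0,-40],[0,0,0]],[[0,0,-40],[0,0,0]],[[0,0,-20],[0,0,0]]]' 0.25
python3 - <<'E'
from h import *
t=cam('top')
for z in(.05,):
  robust(t,(5,70,40),(20,255,255),z,(255,250,290,280),30)
  b=blobs(t,(5,70,40),(20,255,255),30,(255,250,290,280))[0]
  X=ray(t,b[4:],z);go((X[0],X[1],.17))
E
```

```text
time: 23.6
position: [0.5211, -0.3534, 0.0418]
tool_rot: [2.847, 1.327, 0.0]
ft_force: [-0.0, -0.7, -2.2]
grip_width: 0.427
time: 24.6
position: [0.5208, -0.3533, 0.0406]
tool_rot: [2.847, 1.328, -0.0]
ft_force: [-0.3, 0.2, -1.5]
grip_width: 0.429
time: 25.6
position: [0.5226, -0.354, 0.1807]
tool_rot: [2.842, 1.326, 0.005]
ft_force: [0.5, 0.6, 0.4]
grip_width: 0.75
[273.  265.1 199.5   8.4 273.1 265.1] cen [ 0.4315 -0.0529  0.05  ] circ [ 0.4313 -0.0532  0.05  ] rad mm 24.7
t 25.65 at [ 0.5236 -0.3547  0.1832] -> tool mm [ 171.6 -264.6   10.7] yaw x 50.0 tilt [ 0.0081 -0.0061]
```

```bash
python3 -m inch '[[[10,-20,0],[0,0,0]],[[18,-36,0],[0,0,0]],[[20,-40,0],[0,0,0]],[[20,-40,0],[0,0,0]],[[20,-40,0],[0,0,0]],[[20,-40,0],[0,0,0]],[[14,-28,0],[0,0,0]],[[10,-17.5,0],[0,0,0]],[[0,0,0],[0,0,0]],[[0,0,0],[0,0,0]]]' 0
python3 -m inch '[[[0,0,0],[0,0,0]],[[0,0,0],[0,0,0]],[[0,0,0],[0,0,0]],[[0,0,0],[0,0,0]],[[0,0,0],[0,0,0]],[[0,0,0],[0,0,0]],[[0,0,0],[0,0,0]],[[0,0,0],[0,0,0]],[[0,0,0],[0,0,0]],[[0,0,0],[0,0,0]]]'
python3 - <<'E'
from h import *
w=cam('wrist');cv2.imwrite('pics/w7.png',w['image'][:,:,::-1])
for z in(0,.047,.088):print(z,proj(w,(.4313,-.0532,z)))
go((.4313,-.0532,.040))
E
```

```text
time: 26.65
position: [0.4056, -0.0844, 0.176]
tool_rot: [2.845, 1.328, 0.0]
ft_force: [-0.0, -0.4, 0.6]
grip_width: 0.998
time: 27.65
position: [0.4053, -0.0841, 0.1756]
tool_rot: [2.847, 1.328, -0.0]
ft_force: [-0.2, -1.0, -0.2]
grip_width: 1.002
0 [273.6410358  150.76069278]
0.047 [273.48128378 158.86920331]
0.088 [273.29198842 168.47727335]
t 27.7 at [ 0.4053 -0.0841  0.1756] -> tool mm [ 40.4   0.  135.6] yaw x 50.0 tilt [ 0.     -0.0002]
```

View pics/w7.png

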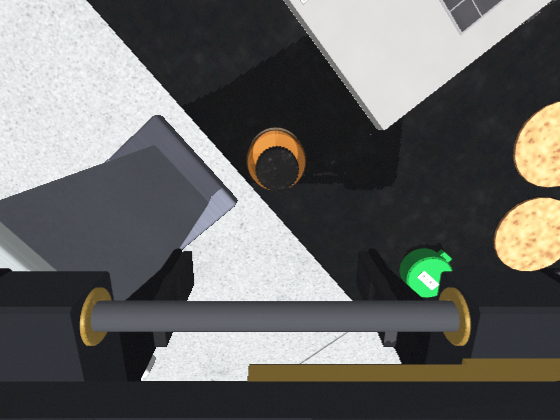

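The stain bottle cap is at (277,168), predicted (273,168.5), so the measurement holds. I grasp it round the body.

```bash
python3 -m inch '[[[20,0.8,0],[0,0,0]],[[20.4,0.7,0],[0,0,0]],[[0,0,0],[0,0,0]],[[0,0,12],[0,0,0]],[[0,0,25],[0,0,0]],[[0,0,25],[0,0,0]],[[0,0,25],[0,0,0]],[[0,0,25],[0,0,0]],[[0,0,15],[0,0,0]],[[0,0,8],[0,0,0]]]' 0 20
python3 -m inch '[[[0,0,0],[0,0,0]],[[0,0,0],[0,0,0]],[[0,0,0],[0,0,0]],[[0,0,0],[0,0,0]],[[0,0,0],[0,0,0]],[[0,0,0],[0,0,0]],[[0,0,0],[0,0,0]],[[0,0,0],[0,0,0]],[[0,0,0],[0,0,0]],[[0,0,0],[0,0,0]]]' 0.7 25
python3 -m inch '[[[0,0,-10],[0,0,0]],[[0,0,-25],[0,0,0]],[[0,0,-35],[0,0,0]],[[0,0,-35],[0,0,0]],[[0,0,-25],[0,0,0]],[[0,0,-10],[0,0,0]],[[0,0,0],[0,0,0]],[[0,0,0],[0,0,0]],[[0,0,0],[0,0,0]],[[0,0,0],[0,0,0]]]'
python3 -c "
from h import *
go((.579,-.2851,.18))"
```

```text
time: 28.7
position: [0.4302, -0.0547, 0.0383]
tool_rot: [-2.846, -1.325, 0.005]
ft_force: [0.0, 0.7, -0.0]
grip_width: 1.001
time: 29.7
position: [0.4325, -0.054, 0.0408]
tool_rot: [2.847, 1.328, -0.0]
ft_force: [-1.5, 1.1, 6.3]
grip_width: 0.538
time: 30.7
position: [0.4316, -0.0539, 0.1792]
tool_rot: [-2.845, -1.327, 0.003]
ft_force: [-0.7, 0.1, -2.3]
grip_width: 0.537
t 30.7 at [ 0.4316 -0.0539  0.1792] -> tool mm [-82.4 261.5  -1.4] yaw x 50.0 tilt [-0.0024  0.001 ]
```

```bash
python3 -m inch '[[[-4,13,0],[0,0,0]],[[-10,33,0],[0,0,0]],[[-13,41,0],[0,0,0]],[[-13,41,0],[0,0,0]],[[-13,41,0],[0,0,0]],[[-13,41,0],[0,0,0]],[[-10,32,0],[0,0,0]],[[-6.4,19.5,0],[0,0,0]],[[0,0,0],[0,0,0]],[[0,0,0],[0,0,0]]]'
python3 -m inch '[[[0,0,0],[0,0,0]],[[0,0,0],[0,0,0]],[[0,0,0],[0,0,0]],[[0,0,0],[0,0,0]],[[0,0,0],[0,0,0]],[[0,0,0],[0,0,0]],[[0,0,0],[0,0,0]],[[0,0,0],[0,0,0]],[[0,0,0],[0,0,0]],[[0,0,0],[0,0,0]]]'
python3 - <<'E'
from h import *
go((.5787,-.2851,.0448))
w=cam('wrist');cv2.imwrite('pics/w8.png',w['image'][:,:,::-1]);p=ctrl.get_state()['position'];print(proj(w,(p[0],p[1],p[2]+.047)))
robust(w,(5,70,90),(20,255,255),.004,amin=1500)
E
```

```text
time: 31.7
position: [0.5795, -0.2861, 0.179]
tool_rot: [-2.846, -1.325, 0.001]
ft_force: [-0.2, 0.7, -1.7]
grip_width: 0.538
time: 32.7
position: [0.5798, -0.2853, 0.1805]
tool_rot: [2.847, 1.328, -0.0]
ft_force: [-0.5, 0.4, -2.5]
grip_width: 0.533
t 32.7 at [ 0.5798 -0.2853  0.1805] -> tool mm [ -0.5  -1.  135.7] yaw x 50.0 tilt [-0.0001 -0.    ]
[271.84714009 356.06550869]
[ 275.6  272.2 4684.5   53.6  275.2  280.1] cen [ 0.5252 -0.3532  0.004 ] circ [ 0.5189 -0.3602  0.004 ] rad mm 57.0
[ 274.2  190.2 4599.5   40.9  274.2  192.5] cen [ 0.5814 -0.2841  0.004 ] circ [ 0.58   -0.2859  0.004 ] rad mm 40.0
[ 274.8   96.5 6149.    46.4  274.3   95.3] cen [ 0.6376 -0.2182  0.004 ] circ [ 0.6379 -0.217   0.004 ] rad mm 41.5
```

View pics/w8.png

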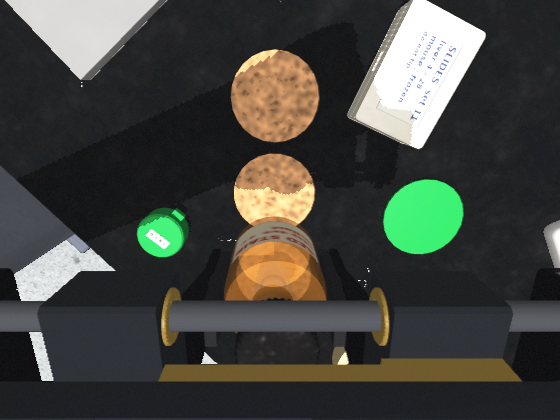

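The bottle is upright and centred in the jaws. I lower it onto coaster 3.

```bash
python3 -m inch '[[[-0.5,-0.6,12],[0,0,0]],[[0,0,23],[0,0,0]],[[0,0,23],[0,0,0]],[[0,0,23],[0,0,0]],[[0,0,23],[0,0,0]],[[0,0,13],[0,0,0]],[[0,0,8],[0,0,0]],[[0,0,6],[0,0,0]],[[0,0,4],[0,0,0]],[[0,0,0],[0,0,0]]]'
python3 -m inch '[[[0,0,0],[0,0,0]],[[0,0,0],[0,0,0]],[[0,0,0],[0,0,0]],[[0,0,0],[0,0,0]],[[0,0,0],[0,0,0]],[[0,0,0],[0,0,0]],[[0,0,0],[0,0,0]],[[0,0,0],[0,0,0]],[[0,0,0],[0,0,0]],[[0,0,0],[0,0,0]]]'
python3 -c "
from h import *
go((.579,-.2853,.0448))"
```

```text
time: 33.75
position: [0.5792, -0.2854, 0.0457]
tool_rot: [2.847, 1.327, 0.0]
ft_force: [-0.1, -0.5, -1.4]
grip_width: 0.536
time: 34.75
position: [0.579, -0.2854, 0.0455]
tool_rot: [2.847, 1.328, -0.0]
ft_force: [-0.5, -0.2, -2.0]
grip_width: 0.538
t 34.75 at [ 0.579  -0.2854  0.0455] -> tool mm [ 0.  -0.   0.7] yaw x 50.0 tilt [-0.     -0.0001]
```

```bash
python3 -m inch '[[[0,0,0.7],[0,0,0]],[[0,0,0],[0,0,0]],[[0,0,0],[0,0,0]],[[0,0,0],[0,0,0]],[[0,0,0],[0,0,0]],[[0,0,-10],[0,0,0]],[[0,0,-25],[0,0,0]],[[0,0,-40],[0,0,0]],[[0,0,-40],[0,0,0]],[[0,0,-30],[0,0,0]]]' 0.15
python3 -m inch '[[[10,-17.5,0],[0,0,0]],[[20,-35,0],[0,0,0]],[[23,-40,0],[0,0,0]],[[23,-40,0],[0,0,0]],[[23,-40,0],[0,0,0]],[[23,-40,0],[0,0,0]],[[23,-40,0],[0,0,0]],[[23,-40,0],[0,0,0]],[[23,-40,0],[0,0,0]],[[23,-40,0],[0,0,0]]]' 0
python3 -m inch '[[[16,-30,0],[0,0,0]],[[10,-18.5,0],[0,0,0]],[[0,0,0],[0,0,0]],[[0,0,0],[0,0,0]],[[0,0,0],[0,0,0]],[[0,0,0],[0,0,0]],[[0,0,0],[0,0,0]],[[0,0,0],[0,0,0]],[[0,0,0],[0,0,0]],[[0,0,0],[0,0,0]]]'
python3 - <<'E'
from h import *
w=cam('wrist');robust(w,(90,80,80),(115,255,255),.105)
t=cam('top');robust(t,(95,80,80),(115,255,255),.105,(170,245,205,275),30)
go((.4401,.204,.058))
a=t["image"][170:275,305:420];cv2.imwrite("pics/t9.png",cv2.resize(a,None,fx=5,fy=5,interpolation=2)[:,:,::-1])
E
```

```text
time: 35.75
position: [0.5799, -0.2854, 0.1937]
tool_rot: [2.845, 1.327, 0.003]
ft_force: [0.5, -0.4, -0.2]
grip_width: 0.848
time: 36.75
position: [0.4305, 0.1199, 0.1906]
tool_rot: [2.845, 1.327, 0.002]
ft_force: [0.8, 0.0, -0.1]
grip_width: 0.998
time: 37.75
position: [0.4108, 0.1691, 0.1898]
tool_rot: [-2.847, -1.327, 0.0]
ft_force: [-0.4, 0.3, 0.2]
grip_width: 1.002
[ 275.3  162.7 2038.    26.6  275.5  162.5] cen [0.4408 0.2025 0.105 ] circ [0.4409 0.2025 0.105 ] rad mm 18.1
t 37.85 at [0.4108 0.1692 0.1898] -> tool mm [4.550e+01 1.000e-01 1.318e+02] yaw x 50.0 tilt [-0.0001 -0.0001]
```

View pics/t9.png

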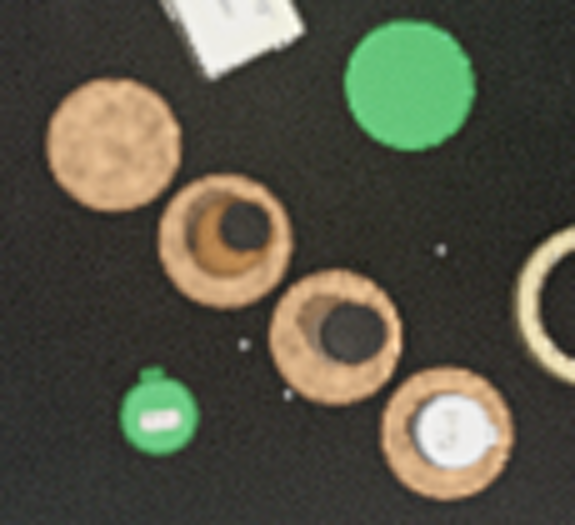

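The top crop shows three things standing centred on their coasters: stain cap at (243,225), objective cap at (352,332), tally at (452,430). The wrist puts the buffer cap at (0.4408, 0.2025), agreeing with the top view within 2 mm. Next I grasp the buffer bottle.

```bash
python3 -m inch '[[[22,0.5,0],[0,0,0]],[[23.2,0.4,0],[0,0,0]],[[0,0,0],[0,0,0]],[[0,0,0],[0,0,0]],[[0,0,12],[0,0,0]],[[0,0,22],[0,0,0]],[[0,0,25],[0,0,0]],[[0,0,22],[0,0,0]],[[0,0,15],[0,0,0]],[[0,0,10],[0,0,0]]]' 0 20
python3 -m inch '[[[0,0,8],[0,0,0]],[[0,0,8],[0,0,0]],[[0,0,6],[0,0,0]],[[0,0,4],[0,0,0]],[[0,0,0],[0,0,0]],[[0,0,0],[0,0,0]],[[0,0,0],[0,0,0]],[[0,0,0],[0,0,0]],[[0,0,0],[0,0,0]],[[0,0,0],[0,0,0]]]'
python3 -m inch '[[[0,0,0],[0,0,0]],[[0,0,0],[0,0,0]],[[0,0,0],[0,0,0]],[[0,0,0],[0,0,0]],[[0,0,0],[0,0,0]],[[0,0,0],[0,0,0]],[[0,0,0],[0,0,0]],[[0,0,0],[0,0,0]],[[0,0,0],[0,0,0]],[[0,0,0],[0,0,0]]]' 0.6 28
python3 -m inch '[[[0,0,-10],[0,0,0]],[[0,0,-25],[0,0,0]],[[0,0,-35],[0,0,0]],[[0,0,-35],[0,0,0]],[[0,0,-25],[0,0,0]],[[0,0,-10],[0,0,0]],[[0,0,0],[0,0,0]],[[0,0,0],[0,0,0]],[[0,0,0],[0,0,0]],[[0,0,0],[0,0,0]]]'
python3 -c "
from h import *
go((.6372,-.2163,.2))"
```

```text
time: 38.85
position: [0.4396, 0.2023, 0.0823]
tool_rot: [2.847, 1.327, -0.003]
ft_force: [-0.9, 0.1, 0.1]
grip_width: 1.002
time: 39.85
position: [0.4406, 0.2032, 0.0579]
tool_rot: [2.847, 1.327, 0.0]
ft_force: [0.0, 0.4, 0.1]
grip_width: 0.995
time: 40.85
position: [0.4405, 0.2032, 0.0578]
tool_rot: [-2.847, -1.328, 0.0]
ft_force: [0.6, 0.7, 0.3]
grip_width: 0.615
time: 41.85
position: [0.4398, 0.2029, 0.1965]
tool_rot: [-2.846, -1.328, 0.004]
ft_force: [-0.2, -0.9, -1.3]
grip_width: 0.613
t 41.85 at [0.4398 0.2029 0.1965] -> tool mm [-194.3  420.7   -3.9] yaw x 50.0 tilt [-0.0025 -0.0002]
```

```bash
python3 -m inch '[[[-8,17,0],[0,0,0]],[[-16,34,0],[0,0,0]],[[-18,39,0],[0,0,0]],[[-18,39,0],[0,0,0]],[[-18,39,0],[0,0,0]],[[-18,39,0],[0,0,0]],[[-18,39,0],[0,0,0]],[[-18,39,0],[0,0,0]],[[-18,39,0],[0,0,0]],[[-18,39,0],[0,0,0]]]'
python3 -m inch '[[[-16,35,0],[0,0,0]],[[-10,22,0],[0,0,0]],[[0,0,0],[0,0,0]],[[0,0,0],[0,0,0]],[[0,0,0],[0,0,0]],[[0,0,0],[0,0,0]],[[0,0,0],[0,0,0]],[[0,0,0],[0,0,0]],[[0,0,0],[0,0,0]],[[0,0,0],[0,0,0]]]'
python3 - <<'E'
from h import *
go((.6372,-.2163,.0618))
w=cam('wrist');cv2.imwrite('pics/w10.png',w['image'][:,:,::-1]);p=ctrl.get_state()['position'];print(proj(w,(p[0],p[1],p[2]+.047)))
robust(w,(5,70,90),(20,255,255),.004,amin=1500)
E
```

```text
time: 42.85
position: [0.6108, -0.1605, 0.1964]
tool_rot: [-2.846, -1.327, 0.002]
ft_force: [0.6, 0.1, -1.4]
grip_width: 0.613
time: 43.85
position: [0.6376, -0.2153, 0.198]
tool_rot: [2.847, 1.328, 0.0]
ft_force: [0.1, 0.3, -1.6]
grip_width: 0.613
t 43.85 at [ 0.6376 -0.2153  0.198 ] -> tool mm [ -1.    0.3 136.2] yaw x 50.0 tilt [ 0.0002 -0.0003]
[272.03065518 356.13883887]
[ 278.3  181.7 3293.    38.8  275.4  188.9] cen [ 0.6453 -0.2134  0.004 ] circ [ 0.6383 -0.2173  0.004 ] rad mm 39.8
```

View pics/w10.png

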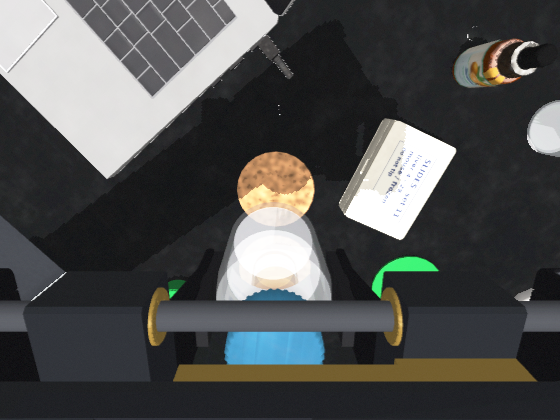

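The buffer is held and centred, coaster 4 is at (275,189), and the slide box is clear. I lower it.

```bash
python3 -m inch '[[[-0.8,0.4,12],[0,0,0]],[[0,0,23],[0,0,0]],[[0,0,23],[0,0,0]],[[0,0,23],[0,0,0]],[[0,0,23],[0,0,0]],[[0,0,13],[0,0,0]],[[0,0,8],[0,0,0]],[[0,0,6],[0,0,0]],[[0,0,4],[0,0,0]],[[0,0,0],[0,0,0]]]'
python3 -m inch '[[[0,0,0.5],[0,0,0]],[[0,0,0],[0,0,0]],[[0,0,0],[0,0,0]],[[0,0,0],[0,0,0]],[[0,0,0],[0,0,0]],[[0,0,0],[0,0,0]],[[0,0,0],[0,0,0]],[[0,0,0],[0,0,0]],[[0,0,0],[0,0,0]],[[0,0,0],[0,0,0]]]'
python3 -c "
from h import *
go((.637,-.2163,.0618))"
```

```text
time: 44.9
position: [0.6375, -0.2163, 0.063]
tool_rot: [2.847, 1.327, 0.0]
ft_force: [0.3, 0.3, -1.0]
grip_width: 0.613
time: 45.9
position: [0.6373, -0.2163, 0.0623]
tool_rot: [2.847, 1.328, -0.0]
ft_force: [-0.1, 0.4, -1.8]
grip_width: 0.613
t 45.9 at [ 0.6373 -0.2163  0.0623] -> tool mm [-0.2 -0.2  0.5] yaw x 50.0 tilt [-0.0001 -0.0001]
```

```bash
python3 -m inch '[[[0,0,0.5],[0,0,0]],[[0,0,0],[0,0,0]],[[0,0,0],[0,0,0]],[[0,0,0],[0,0,0]],[[0,0,0],[0,0,0]],[[0,0,-10],[0,0,0]],[[0,0,-25],[0,0,0]],[[0,0,-40],[0,0,0]],[[0,0,-40],[0,0,0]],[[0,0,-40],[0,0,0]]]' 0.12
python3 -m inch '[[[0,-20,-10],[0,0,0]],[[0,-40,0],[0,0,0]],[[0,-40,0],[0,0,0]],[[0,-40,0],[0,0,0]],[[0,-40,0],[0,0,0]],[[0,-20,0],[0,0,0]],[[0,0,0],[0,0,0]],[[0,0,0],[0,0,0]],[[0,0,0],[0,0,0]],[[0,0,0],[0,0,0]]]'
python3 - <<'E'
from h import *
t=cam('top');s=cam('side')
print("tape");robust(t,(12,30,120),(35,150,255),.025,(400,205,445,255),200)
print("box");robust(t,(12,5,150),(40,100,255),.036,(325,140,370,190),200)
print("bluecap");robust(t,(95,80,80),(115,255,255),.109,(300,170,345,220),30)
print("coasters");robust(t,(5,70,100),(20,255,255),.004,(300,180,415,275),150)
print("pred obj cap",proj(t,(.5204,-.3531,.068)),"stain cap",proj(t,(.5785,-.285,.092)))
a=cv2.resize(t["image"][140:280,300:450],None,fx=3.5,fy=3.5,interpolation=2);b=cv2.resize(s["image"][135:225,225:375],None,fx=3.5,fy=2.5*490/350*1.0,interpolation=2)
b=cv2.resize(s["image"][135:225,240:380],None,fx=1.9,fy=1.9,interpolation=2)
c=np.zeros((490,525+b.shape[1],3),np.uint8);c[:a.shape[0],:525]=a[:490,:525];c[:b.shape[0],525:]=b
cv2.imwrite("pics/fin.png",c[:,:,::-1])
E
```

```text
time: 46.9
position: [0.6373, -0.216, 0.2193]
tool_rot: [2.847, 1.328, 0.001]
ft_force: [1.4, 0.6, 0.3]
grip_width: 0.882
time: 47.9
position: [0.4848, -0.0884, 0.2269]
tool_rot: [-2.847, -1.326, -0.001]
ft_force: [-0.3, -0.5, 0.1]
grip_width: 0.879
tape
[423.7 230.6 773.5  16.3 423.9 230.5] cen [ 0.5394 -0.5092  0.025 ] circ [ 0.5396 -0.5098  0.025 ] rad mm 51.3
box
[348.7 165.8 676.   18.9 348.3 166.1] cen [ 0.7329 -0.2775  0.036 ] circ [ 0.7319 -0.2764  0.036 ] rad mm 57.9
bluecap
[330.4 194.   91.5   5.9 330.5 193.8] cen [ 0.6355 -0.2149  0.109 ] circ [ 0.636  -0.2151  0.109 ] rad mm 17.0
coasters
[393.8 256.2 528.   13.5 393.8 256.1] cen [ 0.4616 -0.4207  0.004 ] circ [ 0.4616 -0.4207  0.004 ] rad mm 42.1
[371.6 237.  533.   13.5 371.8 237. ] cen [ 0.5195 -0.3522  0.004 ] circ [ 0.5196 -0.3525  0.004 ] rad mm 42.0
[349.6 217.8 534.   13.5 349.6 217.7] cen [ 0.5778 -0.2843  0.004 ] circ [ 0.578  -0.2843  0.004 ] rad mm 41.7
[324.9 201.8 175.5  13.5 327.3 198.5] cen [ 0.6259 -0.2083  0.004 ] circ [ 0.6361 -0.2155  0.004 ] rad mm 41.6
pred obj cap [375.87118546 235.55874278] stain cap [353.99759076 214.74156629]
```

View pics/fin.png

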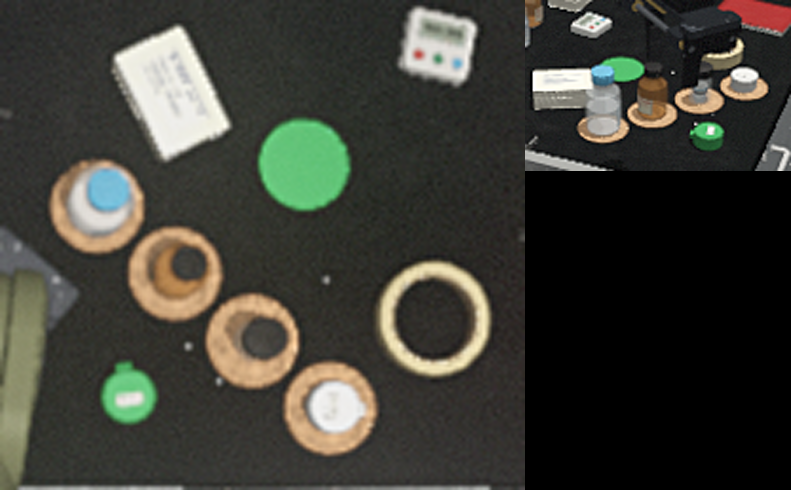

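All four stand upright and centred: buffer cap (330,194), stain cap (354,215), objective cap (376,236.6), each within about 1 px of prediction. The tape and box are where they were. I hand in.

```bash
python3 -c "
from bench import close_job
print(close_job())"
```

```text
the job is handed in; nothing more can be done
None
```

The kit is laid out and handed in at about 48 s of the 115 s. Starting from the tape-roll end, the coasters hold the tally counter, the objective, the stain bottle and the buffer bottle, all upright.

**Placement:** the last top and side pictures show all four standing.
- **Tally and buffer:** each measured within about 1 mm of its coaster's centre.
- **Stain and objective:** I checked these only by cap position. They were within about 1 pixel (2–3 mm) of where they should be.

**Tape roll and slide box:** the tape roll read the same position as at the start. The slide box read within 0.2 mm of its start. I left the green look-alikes alone.

**What went wrong or disagreed:**
- **Objective grasp:** my first grasp was about 7 mm off-centre because I cast the target onto the wrong height. I re-gripped before lifting, and it was centred in the jaws before I placed it.
- **Cameras:** the wrist and top cameras disagreed by 2–3 mm, so I used their mean.
- **Jaw widths:** the readings on the two bottles came out 1–2.5 mm under the stated diameters. Neither bottle slipped.

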